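Tap the bearing cup home in the bead spinner

ROBOT

A 6-joint arm with a two-finger parallel gripper is mounted at the origin on the work surface; the furniture and walls round the work are solid. World frame = base frame: x ahead of the robot, y to its left, z up, the work surface at z = 0. Lengths are in m, angles in rad, forces in N, time in s.
With the tool pointing down it reaches from about 0.25 to 0.775 m from the base axis. Payload 4 kg.
Tool frame: the origin (TCP) lies at the very end of the fingers, on their centre line; the grasp point (between the pads) lies 19 mm behind it; z points along the fingers, y is the line along which they close (so a half turn about z gives the same grasp; the last joint's range is limited). The gripper opens to 85 mm and grips with 20 to 120 N. Pads are 22 mm wide; open, the fingers measure 114 mm over their backs; the gripper's body (76 mm by 85 mm) begins 54 mm behind the grasp point. The pads swing forward as they close: fully open they stand 13 mm farther back than shut.
Start: joints at [-1.336, 0.087, 1.371, -0, 1.684, -0.103], TCP at [0.182, -0.519, 0.231] pointing down, gripper open.
Joint ranges: [-3.1, 3.1], [-0.76, 2.03], [0.27, 2.55], [-1.08, 4.22], [0.17, 2.65], [-2.57, 2.57]. Speed limits (rad/s): [2.79, 2.79, 3.14, 3.14, 3.14, 3.14].

INTERFACE

Orientations are given as a unit quaternion [x, y, z, w].
In Python, from cell import state, grab_frame, ticket gives the robot as it stands.
- The arm moves only by the shell command python3 -m inch 'ROWS' [FORCE]. ROWS is JSON, a list that holds one entry, the list of rows, each a list of 5 numbers: the finger opening in mm, from 0 to 85.4, then the shift along the tool's x, y, z in mm, then the turn about the tool's z in rad. In form: [[[gripper, dx, dy, dz, twist], ...]]. A call has 1 to 10 rows; each row is the pose to reach, as a shift and turn from the pose commanded when the call began, along the tool's axes at that moment; what a row does not reach only later rows make up. A row lasts 1/12 s, in which the tool goes at most 41.7 mm and 7.16 degrees, less where a joint would pass 70% of its speed; a pose out of reach is approached as far as the arm can. A call with a gripper value outside its range is refused whole. The fingers move at their own pace and stop on an object; FORCE is the grip in N (left out, the last holds). Time passes only in rows, so rows that repeat a pose let the fingers close. It gives the time, the measured TCP pose, the force, the opening and the grip force at its end, in the units of the state.
- state(): the state, without advancing time (a new reading comes with each control period).
- grab_frame(name): name is "scene" or "top" or "wrist"; returns a dict with "frame" (480x640x3 uint8, red, green, blue), "range_z" (480x640 float32, m along the optical axis (not along the pixel's ray), 0 where there is no reading), "intrinsics" (3x3 intrinsics, pixels), "k1" (the pictures are not rectified: a ray, as slopes to the right and down, at radius r is drawn at 1 + k1 r^2 times it, then the intrinsics apply), "camera_from_world" (4x4, takes a point from world to camera coordinates); the wrist camera has in their place "T_tool_cam" (4x4, takes a point from camera to tool coordinates, whose origin is the TCP and whose axes are the flange's). Camera axes: x right, y up, looking along -z (the intrinsics and any distortion apply to the point x, -y, -z); pixel columns grow to the right and rows downward; lengths in m; the calibration is good to about 2 mm. A picture is of the moment at which its call begins: read the wrist's pose just before it.
- ticket.sign_off(): hands the job in; it is judged then, once.
The state is a dict: "time_s": time; "joints": joint angles; "dq": joint speeds; "tau": joint torques, N m; "eef_pos": TCP position; "tcp_rot": TCP orientation; "force": force on the tool from outside, world axes, zero at the start; "torque": the same for the moment, N m; "grip_width": finger opening in m; "finger_force": force on a finger pad.
Only numpy, scipy, OpenCV 4.12 (cv2) and the standard library are available. Lean on these libraries where they do the work, as an engineer would, in place of code of your own. Each camera call takes 0.05 s, during which the arm holds its last target. There are 200 camera calls.

TASK

The steel bearing cup has been started by hand in the bore of the bead spinner's base and still stands proud and a little crooked. Take the nylon drift and tap the cup home with it (never with the gripper itself), pressing the rim a few millimetres at a time, now on one side and now on the opposite one, so that the cup never leans more than about five degrees and its flange ends flush on the boss all round. Then stand the drift upright on the table again, clear of the base, and leave the glue bottle and the thread spools where they are.

Things in the scene. Friction and masses are not known exactly. Their poses are not given: they have to be found in the camera images.
- spinner_base: Base of a bead spinner: flat grey plastic box on feet, 186 mm (its x) by 142 mm (its y), top 40 mm above the table, fixed. Origin: centre of its underside, on the table. A round dark metal boss, 108 mm across, rises 8 mm above the top, centred 18 mm from the origin along the base's +x. A black speed knob and a switch, under 12 mm tall, stand on top near its -x end.
- bore_mouth (a point): Centre of the mouth of the bore in the boss, on the boss's top face, 48 mm above the table; z up. The bore is 64 mm across and 38 mm deep. The cup's flange must end on this face.
- bearing_cup: Steel bearing cup: flange ring 92 mm across, 5 mm thick, with a 56 mm hole right through (nothing to press on at the centre); below it a skirt 60 mm across, 25 mm long, already started in the bore. Origin: centre of the flange's underside; z is its axis, up out of the bore. It starts 12 to 15 mm above bore_mouth, leaning up to 0.045 rad any way. It cannot come out or shift sideways.
- drift: White nylon drift, a turned hand punch 114 mm tall, about 0.2 kg, standing on the table on its flat working face. Origin: centre of that face; z runs up its axis. From the face up: foot 36 mm across, waist 30 mm, collar 42 mm across from 52 to 58 mm, then the round grip, 28 mm across, from 60 to 106 mm, and a domed top. Take it by the grip, from above.
- glue_bottle: White glue bottle, 33 mm across and 102 mm tall, standing at the back of the table; loose, to be left alone. Origin: centre of the underside.
- spool_b: Thread spool, 36 mm across and 44 mm tall, standing at the left between the cabinet and the bead organiser; loose, to be left alone. Origin: centre of the underside.
- cup_rim (a point): Centre of the flange's top face, 5 mm up the cup's axis. The cup stays where it is left and resists pushing with 4 to 15 N, more if pushed faster. Pressed on one side of the rim (about 37 mm off the axis), that side goes down: about half of the stroke sinks the whole cup, the rest tips it to that side. From 0.09 rad of lean the skirt's foot digs into the bore wall and spoils it.
- spool_a: Another thread spool of the same size, standing at the left edge of the table, behind the cabinet; loose, to be left alone. Origin: centre of the underside.
- lid_edge (a point): Middle of the upper edge of the bead organiser's clear plastic lid, which stands open and nearly upright between the drift and the spinner base; fixed. It runs some 280 mm along x, is nearly invisible and reaches 218 mm above the table: carry things over it or round its near end. The grey cabinet at the near left is 165 mm tall and ends at x = 0.34 m.
Things that resemble listed ones, but are neither listed nor needed, are in the scene too. Of the things that look like the drift, take the one that is nearest to the robot's base at the start.

How it is judged:
By the outcome, as a careful person would: the job done as asked, in the order asked, and still so for the second after the job is handed in, with the robot touching nothing.
It also fails if it takes over 72 s, if anything falls off the work surface, if the arm or the gripper's body presses on something with over 40 N, if the wrist force passes 120 N, or if a joint passes its speed limit or range.

## Working session

There is one attempt and no reset: what is moved stays moved. The work goes in short steps, Python scripts to look and compute and a shell command to move; the robot and the scene stay as the last step left them, time stands still between calls to the robot, and variables do not carry over. Pictures are saved under pics/ and viewed, at most 10 in all, crops included, and the job is handed in when it is done.

```bash
mkdir -p pics; ls
cat > h.py <<'E'
import numpy as np, cv2
from cell import state, grab_frame
from scipy.spatial.transform import Rotation as R
def cam(name):
    s=state(); f=grab_frame(name)
    if name=="wrist":
        T=np.eye(4);T[:3,:3]=R.from_quat(s["tcp_rot"]).as_matrix();T[:3,3]=s["eef_pos"]
        f["W"]=T@np.array(f["T_tool_cam"])
    else: f["W"]=np.linalg.inv(np.array(f["camera_from_world"]))
    return f
def rays(f,uv):
    K=np.array(f["intrinsics"]);uv=np.atleast_2d(uv).astype(float)
    d=np.array([f["k1"],0,0,0],float)
    n=cv2.undistortPoints(uv.reshape(-1,1,2),K,d).reshape(-1,2)
    return np.c_[n[:,0],-n[:,1],-np.ones(len(n))]
def onplane(f,uv,z):
    d=rays(f,uv)@f["W"][:3,:3].T;o=f["W"][:3,3]
    return o+d*((z-o[2])/d[:,2])[:,None]
def depth_pts(f,uv):
    uv=np.atleast_2d(uv).astype(int);r=f["range_z"][uv[:,1],uv[:,0]]
    p=rays(f,uv)*r[:,None]
    return p@f["W"][:3,:3].T+f["W"][:3,3]
def save(f,fn,crop=None,scale=1):
    im=cv2.cvtColor(f["frame"],cv2.COLOR_RGB2BGR)
    if crop: x0,y0,x1,y1=crop; im=im[y0:y1,x0:x1]
    if scale!=1: im=cv2.resize(im,None,fx=scale,fy=scale,interpolation=cv2.INTER_CUBIC)
    cv2.imwrite("pics/"+fn,im)
E
python3 - <<'E'
from h import *
import pickle
for n in("scene","top"):
    f=cam(n);save(f,n+"0.png");pickle.dump(f,open(n+"0.pkl","wb"));print(n,f["W"].round(3).tolist(),f["k1"],np.array(f["intrinsics"]).tolist())
print(state())
E
```

```text
pics
scene [[-0.842, 0.265, -0.47, -0.023], [-0.54, -0.399, 0.742, 0.958], [0.01, 0.878, 0.479, 0.714], [0.0, 0.0, 0.0, 1.0]] 0.011982500355919851 [[511.66385833704794, 0.0, 322.43744728465987], [0.0, 511.66385833704794, 235.47637948093924], [0.0, 0.0, 1.0]]
top [[0.015, 0.99, -0.137, 0.426], [-1.0, 0.016, 0.007, 0.053], [0.009, 0.137, 0.99, 1.211], [0.0, 0.0, 0.0, 1.0]] -0.04337124180862874 [[435.73503847760446, 0.0, 325.7206644925465], [0.0, 435.73503847760446, 236.71238857281173], [0.0, 0.0, 1.0]]
{'time_s': 0.1, 'joints': array([-1.33611597e+00,  8.79148283e-02,  1.37212178e+00,  5.54757447e-06,
        1.68358928e+00, -1.03086187e-01]), 'dq': array([-0.00018638, -0.00046123, -0.00440316, -0.00102944, -0.00167126,
        0.00050807]), 'tau': array([ 2.87386516e-03, -3.53013968e+01, -3.14218462e+01, -1.61590829e-04,
        7.92521518e-03, -1.07388504e-05]), 'eef_pos': array([ 0.18215945, -0.5184851 ,  0.23022826]), 'tcp_rot': array([ 9.85772522e-01,  1.68081829e-01, -6.40919098e-05, -1.01460213e-03]), 'force': array([ 0.14822076,  0.06635553, -0.00483011]), 'torque': array([ 0.0049595 ,  0.05178564, -0.0145261 ]), 'finger_force': 0.0, 'grip_width': 0.0856528264777819}
```

View pics/scene0.png

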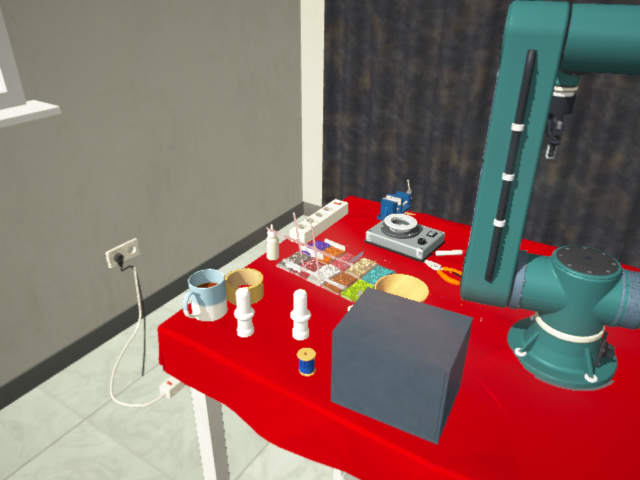

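View pics/top0.png

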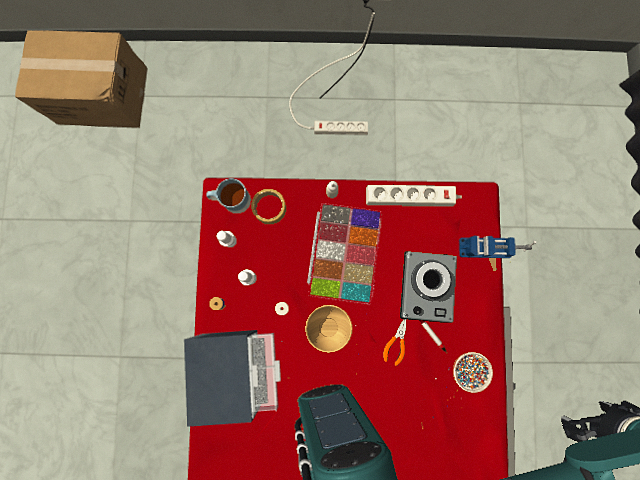

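The scene view shows two white punches at (245,312) and (300,315), with the glue bottle at (273,243). In the top view the punches are at (226,238) and (246,277), the bottle is at (332,188) and the base with its cup is at (432,280). The things that could be taken for the drift are those two punches, plus the bottle. The one nearest the robot should be top (246,277), which I take to be scene (300,315).

```bash
cat > m.py <<'E'
from h import *
import pickle
t=pickle.load(open("top0.pkl","rb"));s=pickle.load(open("scene0.pkl","rb"))
def pts(f,x0,y0,x1,y1):
    v,u=np.mgrid[y0:y1,x0:x1];uv=np.c_[u.ravel(),v.ravel()]
    ok=f["range_z"][uv[:,1],uv[:,0]]>0;uv=uv[ok]
    return uv,depth_pts(f,uv),f["frame"][uv[:,1],uv[:,0]].astype(int)
for n,f,boxes in(("top",t,{"B":(210,225,240,252),"A":(232,262,260,292)}),("scene",s,{"B":(228,285,260,340),"A":(288,285,315,342)})):
    for k,b in boxes.items():
        uv,p,c=pts(f,*b);m=(c.min(1)>90)&(p[:,2]>.01)
        q=p[m];
        for lo,hi in((.02,.05),(.062,.104),(.1,.13)):
            z=q[(q[:,2]>lo)&(q[:,2]<hi)]
            print(n,k,lo,len(z),z.mean(0).round(4) if len(z) else "",((z.min(0)+z.max(0))/2).round(4) if len(z) else "", q[:,2].max().round(4))
# base: box top
uv,p,c=pts(t,395,240,465,330)
m=(abs(p[:,2]-.04)<.006);q=p[m]
r=cv2.minAreaRect((q[:,:2]*1000).astype(np.float32));print("base top",r,q[:,2].mean())
# bright flange: centre
m=(c.min(1)>170)&(p[:,2]>.052)&(p[:,2]<.085);q=p[m];print("flange",len(q),((q.min(0)+q.max(0))/2).round(4),q.min(0),q.max(0))
A=np.c_[q[:,:2]-q[:,:2].mean(0),np.ones(len(q))];print("plane",np.linalg.lstsq(A,q[:,2],rcond=None)[0])
E
python3 m.py
python3 - <<'E'
import pickle
from h import *
f=pickle.load(open("top0.pkl","rb"));g=pickle.load(open("scene0.pkl","rb"))
a=cv2.resize(f["frame"][215:300,200:290],(400,378));b=cv2.resize(g["frame"][270:350,225:325],(400,320));c=cv2.resize(f["frame"][240:330,390:470],(336,378))
b=cv2.copyMakeBorder(b,0,58,0,0,cv2.BORDER_CONSTANT)
im=np.hstack([a,b,]);im=cv2.resize(im,(800,378));cv2.imwrite("pics/crop1.png",im[:,:,::-1])
E
```

```text
top B 0.02 6 [0.5703 0.3008 0.0216] [0.5718 0.3011 0.0231] 0.1167
top B 0.062 31 [0.5714 0.3042 0.0834] [0.5758 0.3083 0.0828] 0.1167
top B 0.1 81 [0.577  0.3101 0.1103] [0.5771 0.3117 0.1087] 0.1167
top A 0.02 1 [0.4658 0.2405 0.0212] [0.4658 0.2405 0.0212] 0.1178
top A 0.062 16 [0.4727 0.2422 0.0822] [0.4744 0.2432 0.0822] 0.1178
top A 0.1 95 [0.4753 0.2521 0.1106] [0.4751 0.2529 0.1093] 0.1178
scene B 0.02 178 [0.5858 0.3041 0.0346] [0.6126 0.2716 0.0349] 0.1152
scene B 0.062 225 [0.5717 0.3207 0.0825] [0.5762 0.3158 0.0831] 0.1152
scene B 0.1 131 [0.5745 0.3175 0.1088] [0.5769 0.3155 0.1077] 0.1152
scene A 0.02 141 [0.4693 0.2629 0.0328] [0.4737 0.2595 0.0349] 0.1155
scene A 0.062 218 [0.4699 0.2624 0.083 ] [0.4725 0.2558 0.083 ] 0.1155
scene A 0.1 127 [0.4728 0.2587 0.1092] [0.4739 0.2559 0.1078] 0.1155
base top ((458.3007507324219, -237.54647827148438), (137.39874267578125, 180.7572021484375), 85.37841796875) 0.0398199813676129
flange 571 [ 0.4766 -0.2376  0.0637] [ 0.43204681 -0.28200256  0.05277905] [ 0.52111362 -0.1932422   0.07453844]
plane [0.0366783  0.0083789  0.06743928]
```

View pics/crop1.png

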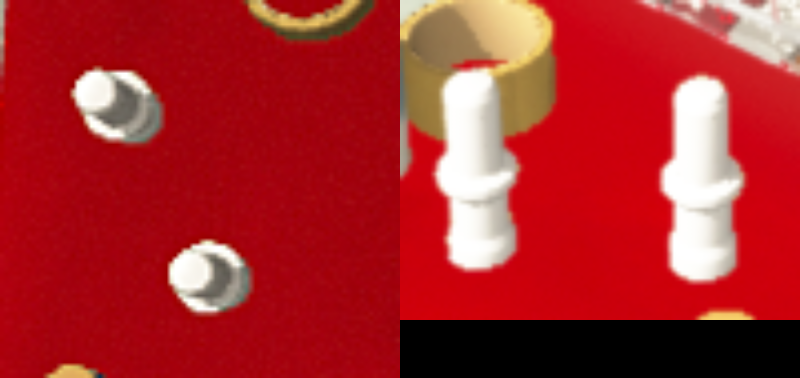

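The crop shows both punches clearly: A is lower, at top (246,277) and scene (300,315), and B is the farther one. A stands at about (0.474, 0.255), 0.54 m from the base, against 0.65 m for B, so I take A.

```bash
cat > d.py <<'E'
import sys
from h import *
s=state();M=R.from_quat(s["tcp_rot"]).as_matrix()
t=np.array([float(a) for a in sys.argv[1:4]])
print("tool mm",(M.T@(t-s["eef_pos"])*1000).round(1),"pos",s["eef_pos"].round(4),"zaxis",M[:,2].round(4),"yaw",np.arctan2(M[1,0],M[0,0]).round(3),"F",s["force"].round(2),"w",s["grip_width"],"t",s["time_s"],"j6",s["joints"][5].round(2))
E
python3 d.py .473 .2545 .31
python3 - <<'E'
from h import *
import pickle
t=pickle.load(open("top0.pkl","rb"))
for uv in [(313,212),(313,283),(282,309),(217,303),(332,188),(440,190),(328,328),(397,345),(432,333),(473,372),(485,300),(375,330),(395,230)]: print(uv,depth_pts(t,uv).round(3), onplane(t,uv,0).round(3))
# lid: scene points above 0.1 near y .1
s=pickle.load(open("scene0.pkl","rb"))
E
python3 -m inch '[[[85,0,0,-40,0],[85,0,0,-80,0]]]'
```

```text
tool mm [ 530.6 -633.1  -78.4] pos [ 0.1822 -0.5185  0.2302] zaxis [-5.e-04  2.e-03 -1.e+00] yaw 0.338 F [ 0.15  0.07 -0.  ] w 0.0856528264777819 t 0.1 j6 -0.1
(313, 212) [[ 0.664  0.082 -0.001]] [[0.663 0.082 0.   ]]
(313, 283) [[0.464 0.078 0.003]] [[0.464 0.078 0.   ]]
(282, 309) [[0.391 0.161 0.002]] [[0.391 0.162 0.   ]]
(217, 303) [[0.405 0.338 0.013]] [[0.405 0.341 0.   ]]
(332, 188) [[0.713 0.03  0.083]] [[0.734 0.029 0.   ]]
(440, 190) [[ 0.723 -0.269  0.044]] [[ 0.734 -0.281  0.   ]]
(328, 328) [[0.342 0.035 0.007]] [[0.342 0.035 0.   ]]
(397, 345) [[ 0.299 -0.154  0.   ]] [[ 0.299 -0.154  0.   ]]
(432, 333) [[ 0.333 -0.247  0.015]] [[ 0.332 -0.251  0.   ]]
(473, 372) [[ 0.23  -0.357  0.013]] [[ 0.228 -0.362  0.   ]]
(485, 300) [[ 0.423 -0.396  0.012]] [[ 0.423 -0.401  0.   ]]
(375, 330) [[ 0.338 -0.094 -0.003]] [[ 0.338 -0.094  0.   ]]
(395, 230) [[ 0.615 -0.15   0.003]] [[ 0.616 -0.15   0.   ]]
time_s: 0.27
eef_pos: [0.1816, -0.5163, 0.3058]
tcp_rot: [0.986, 0.168, -0.0, -0.007]
force: [0.6, -2.3, 1.1]
grip_width: 0.0852
finger_force: 0.0
```

```bash
python3 -m inch '[[[85,26,-31,0,0],[85,52,-62,0,0],[85,78,-93,0,0],[85,104,-124,0,0],[85,130,-155,0,0],[85,156,-186,0,0],[85,182,-217,0,0],[85,208,-248,0,0],[85,234,-279,0,0],[85,260,-310,0,0]]]'; python3 d.py .473 .2545 .31
```

```text
time_s: 1.1
eef_pos: [0.3247, -0.1383, 0.311]
tcp_rot: [0.986, 0.168, 0.0, 0.0]
force: [0.8, 0.4, 0.0]
grip_width: 0.0855
finger_force: 0.0
tool mm [ 269.8 -321.7    1. ] pos [ 0.3247 -0.1383  0.311 ] zaxis [ 2.e-04 -1.e-04 -1.e+00] yaw 0.337 F [0.84 0.44 0.  ] w 0.08553965898877171 t 1.1 j6 0.67
```

```bash
python3 -m inch '[[[85,26,-31,0,0],[85,52,-62,0,0],[85,78,-93,0,0],[85,104,-124,0,0],[85,130,-155,0,0],[85,156,-186,0,0],[85,182,-217,0,0],[85,208,-248,0,0],[85,234,-279,0,0],[85,260,-310,0,0]]]'; python3 -m inch '[[[85,8,-9,0,0],[85,8,-9,0,0],[85,8,-9,0,0]]]'; python3 d.py .473 .2545 .31
python3 - <<'E'
from h import *
import pickle
f=cam("wrist");save(f,"w1.png");pickle.dump(f,open("w1.pkl","wb"));print(np.array(f["T_tool_cam"]).round(3).tolist())
E
```

```text
time_s: 1.93
eef_pos: [0.4674, 0.2405, 0.3106]
tcp_rot: [0.986, 0.168, -0.0, 0.0]
force: [0.6, -0.5, 0.1]
grip_width: 0.0852
finger_force: 0.0
time_s: 2.18
eef_pos: [0.4717, 0.2493, 0.3103]
tcp_rot: [0.986, 0.169, -0.001, 0.001]
force: [-0.4, -0.3, 0.0]
grip_width: 0.085
finger_force: 0.0
tool mm [ 3.  -4.5  0.3] pos [0.4717 0.2493 0.3103] zaxis [-0.0021 -0.0018 -1.    ] yaw 0.339 F [-0.35 -0.28  0.01] w 0.08500468130694237 t 2.1833 j6 1.61
[[-0.001, 0.962, 0.274, 0.069], [1.0, 0.001, 0.001, -0.001], [0.0, 0.274, -0.962, -0.144], [0.0, 0.0, 0.0, 1.0]]
```

View pics/w1.png

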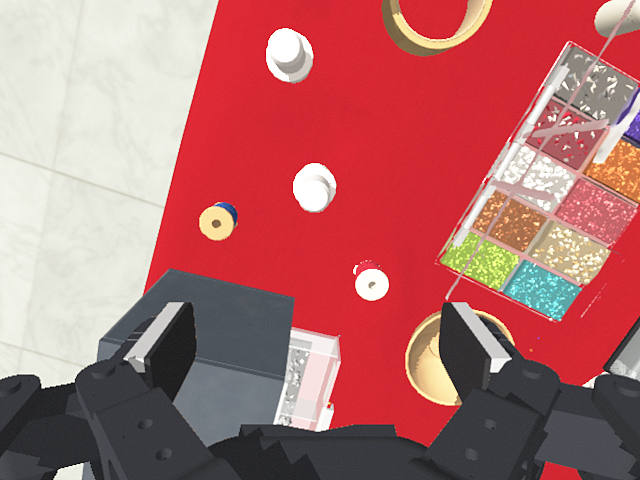

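The wrist view shows the drift at (314,188) and the decoy at (289,54). The spools are at (217,222) and (371,284). I'll refine the drift's position from this second view.

Run:
```python
from h import *
import pickle
f=pickle.load(open("w1.pkl","rb"))
v,u=np.mgrid[155:222,285:345];uv=np.c_[u.ravel(),v.ravel()]
c=f["frame"][uv[:,1],uv[:,0]].astype(int);p=depth_pts(f,uv)
w=c[:,1]>90
for lo,hi in((.095,.125),(.05,.06),(-.01,.02)):
    q=p[w&(p[:,2]>lo)&(p[:,2]<hi)];print(lo,len(q),((q.min(0)+q.max(0))/2).round(4) if len(q) else "",np.ptp(q,0).round(3)if len(q) else"",q[:,2].max() if len(q) else"")
m=(f["frame"][155:222,285:345,1]>90).astype(np.uint8)
cs,_=cv2.findContours(m,0,2);k=max(cs,key=cv2.contourArea);print(cv2.boundingRect(k))
# grip cylinder disc: brighter top; fit circle to top-dome pixels
q=uv[w&(p[:,2]>.100)];(x,y),r=cv2.minEnclosingCircle(q.astype(np.float32));print("top circle",x,y,r,onplane(f,(x,y),.106))
q=uv[w&(p[:,2]>.045)&(p[:,2]<.062)];(x,y),r=cv2.minEnclosingCircle(q.astype(np.float32));print("collar",x,y,r,onplane(f,(x,y),.057))
```

```text
0.095 866 [0.4753 0.2536 0.1058] [0.027 0.027 0.022] 0.11652442499873417
0.05 341 [0.4771 0.2535 0.0569] [0.037 0.041 0.006] 0.059993227540547034
-0.01 117 [0.4654 0.2546 0.0097] [0.055 0.041 0.016] 0.017802570954787822
(8, 8, 44, 50)
top circle 316.04290771484375 190.9731903076172 21.140384674072266 [[0.47938208 0.25349138 0.106     ]]
collar 314.6585998535156 186.14524841308594 21.586410522460938 [[0.47533727 0.25357841 0.057     ]]
```

```bash
python3 -m inch '[[[85,4.3,-3,40,0],[85,4.3,-3,80,0],[85,4.3,-3,120,0],[85,4.3,-3,150,0],[85,4.3,-3,180,0],[85,4.3,-3,205,0],[85,4.3,-3,225,0],[85,4.3,-3,238,0],[85,4.3,-3,244,0],[85,4.3,-3,244,0]]]'; python3 d.py .475 .254 .066
```

```text
time_s: 3.07
eef_pos: [0.4741, 0.2518, 0.0663]
tcp_rot: [0.986, 0.167, -0.001, 0.0]
force: [0.3, -0.8, 0.9]
grip_width: 0.0848
finger_force: 0.0
tool mm [ 1.6 -1.8  0.3] pos [0.4741 0.2518 0.0663] zaxis [-0.0023 -0.0014 -1.    ] yaw 0.336 F [ 0.25 -0.77  0.89] w 0.08478426724698032 t 3.0667 j6 1.62
```

```bash
python3 -m inch '[[[85,1.5,-1.7,0,0],[60,1.5,-1.7,0,0],[40,1.5,-1.7,0,0],[20,1.5,-1.7,0,0],[10,1.5,-1.7,0,0],[10,1.5,-1.7,0,0],[10,1.5,-1.7,0,0],[10,1.5,-1.7,0,0]]]' 80;  python3 d.py .475 .254 .066
```

```text
time_s: 3.73
eef_pos: [0.4764, 0.2558, 0.068]
tcp_rot: [0.986, 0.168, 0.001, 0.0]
force: [-0.8, -1.8, 4.4]
grip_width: 0.0256
finger_force: 78.5
tool mm [-1.9  1.2  2. ] pos [0.4764 0.2558 0.068 ] zaxis [ 1.3e-03 -3.0e-04 -1.0e+00] yaw 0.338 F [-0.83 -1.8   4.44] w 0.025593410526593367 t 3.7333 j6 1.62
```

```bash
python3 -m inch '[[[10,0,0,-10,0],[10,0,0,-40,0],[10,0,0,-80,0],[10,0,0,-120,0],[10,0,0,-160,0],[10,0,0,-200,0],[10,0,0,-240,0],[10,0,0,-268,0],[10,0,0,-268,0]]]';python3 d.py .4766 -.2376 .33
python3 - <<'E'
from h import *
import pickle
f=cam("scene");pickle.dump(f,open("s2.pkl","wb"))
s=state();C=np.array(f["camera_from_world"]);p=C@np.r_[s["eef_pos"]-[0,0,.03],1]
K=f["intrinsics"];u=int(K[0][2]+K[0][0]*p[0]/-p[2]);v=int(K[1][2]-K[1][1]*p[1]/-p[2]);print(u,v)
v,u=np.clip(v,80,399),np.clip(u,80,559);save(f,"s2.png",(u-80,v-80,u+80,v+80),3)
E
```

```text
time_s: 4.48
eef_pos: [0.4772, 0.2568, 0.3438]
tcp_rot: [0.986, 0.168, 0.007, -0.002]
force: [0.1, 0.3, -0.7]
grip_width: 0.0253
finger_force: 78.8
tool mm [-164.8  466.2   10.9] pos [0.4772 0.2568 0.3438] zaxis [ 0.0126  0.0057 -0.9999] yaw 0.338 F [ 0.13  0.26 -0.67] w 0.025326550511636358 t 4.4833 j6 1.62
297 204
```

View pics/s2.png

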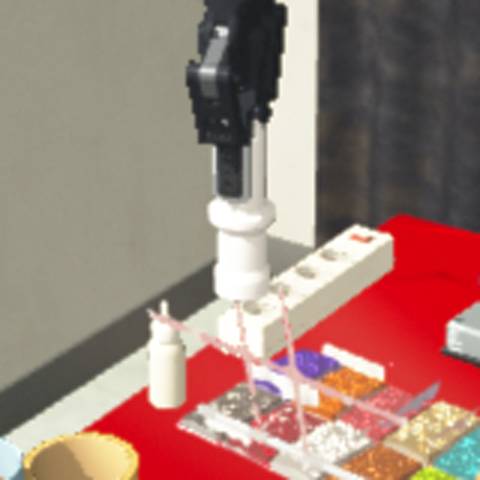

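The crop shows the drift held upright, with its collar at (241,213) just below the fingers and its face at (243,290), well above the lid. I'm going to the base next.

```bash
cat > cup.py <<'E'
from h import *
def fit(f,c=(.4766,-.2376)):
    v,u=np.mgrid[0:480,0:640];uv=np.c_[u.ravel(),v.ravel()]
    p=depth_pts(f,uv);r=np.hypot(p[:,0]-c[0],p[:,1]-c[1]);ok=(f["range_z"].ravel()>0)&(r>.030)&(r<.0445)&(p[:,2]>.049)&(p[:,2]<.085)&(f["frame"].reshape(-1,3).min(1)>110)
    q=p[ok]; A=np.c_[q[:,:2]-c,np.ones(len(q))];w=np.ones(len(q),bool)
    for _ in range(8):
        x=np.linalg.lstsq(A[w],q[w,2],rcond=None)[0];e=q[:,2]-A@x;w=abs(e)<max(.0015,2*np.median(abs(e)))
    az=np.arctan2(q[w,1]-c[1],q[w,0]-c[0])
    print("n",w.sum(),len(q),"sectors",np.histogram(az,8,(-np.pi,np.pi))[0],"grad",x[:2].round(4),"tilt",np.hypot(*x[:2]).round(4),"hi az",np.arctan2(x[1],x[0]).round(2),"z",x[2].round(4),"rms",e[w].std().round(4))
    return x
E
python3 - <<'E'
from cup import *
import pickle
t=pickle.load(open("top0.pkl","rb"));fit(t)
s=pickle.load(open("scene0.pkl","rb"));fit(s)
v,u=np.mgrid[232:262,455:520];p=depth_pts(t,np.c_[u.ravel(),v.ravel()]);print("vise",p[p[:,2]>.02].min(0),p[:,2].max())
E
python3 d.py .512 -.2296 .34
```

```text
n 414 502 sectors [49 47 55 53 55 54 52 49] grad [0.0346 0.0071] tilt 0.0354 hi az 0.2 z 0.0677 rms 0.0015
n 175 231 sectors [21 14 24 23 21 21 26 25] grad [0.032  0.0106] tilt 0.0337 hi az 0.32 z 0.0676 rms 0.0011
vise [ 0.42550834 -0.48797929  0.02006442] 1.2109462098674062
tool mm [-128.   470.3   -1.6] pos [0.4767 0.2565 0.3398] zaxis [ 0.0074  0.0035 -1.    ] yaw 0.338 F [-0.16 -0.68 -2.13] w 0.02577727971635518 t 4.5333 j6 1.62
```

```bash
python3 -m inch '[[[10,-12,39,0,0],[10,-24,78,0,0],[10,-36,117,0,0],[10,-48,156,0,0],[10,-60,195,0,0],[10,-72,234,0,0],[10,-84,273,0,0],[10,-96,312,0,0],[10,-108,351,0,0],[10,-120,390,0,0]]]'; python3 d.py .512 -.2296 .2
```

```text
time_s: 5.37
eef_pos: [0.4908, -0.1533, 0.3323]
tcp_rot: [0.986, 0.168, -0.002, -0.002]
force: [0.4, 0.3, -1.5]
grip_width: 0.0256
finger_force: 79.2
tool mm [ -4.9  79.6 132. ] pos [ 0.4908 -0.1533  0.3323] zaxis [-0.0045  0.0026 -1.    ] yaw 0.338 F [ 0.44  0.34 -1.46] w 0.025577667916020914 t 5.3667 j6 0.82
```

```bash
python3 -m inch '[[[10,-2,40,0,0],[10,-5,79,0,0],[10,-5,79,40,0],[10,-5,79,80,0],[10,-5,79,120,0],[10,-5,79,150,0],[10,-5,79,168,0],[10,-5,79,172,0],[10,-5,79,172,0]]]'; python3 d.py .512 -.2296 .137
python3 - <<'E'
from cup import *
f=cam("wrist");save(f,"w3.png");fit(f)
f=cam("top");fit(f)
E
```

```text
time_s: 6.12
eef_pos: [0.5113, -0.2267, 0.1591]
tcp_rot: [0.986, 0.168, -0.003, -0.003]
force: [-0.0, -0.3, -2.5]
grip_width: 0.0258
finger_force: 79.5
tool mm [-0.2  3.1 22. ] pos [ 0.5113 -0.2267  0.1591] zaxis [-0.0072  0.0043 -1.    ] yaw 0.338 F [-0.   -0.28 -2.48] w 0.025811721000100207 t 6.1167 j6 0.71
n 2922 3219 sectors [   0    0  561  768  136 1010  447    0] grad [0.0262 0.0042] tilt 0.0265 hi az 0.16 z 0.069 rms 0.0006
n 101 133 sectors [ 0  6  0  0  1 41 52  1] grad [ 0.0121 -0.0176] tilt 0.0214 hi az -0.97 z 0.0679 rms 0.0012
```

View pics/w3.png

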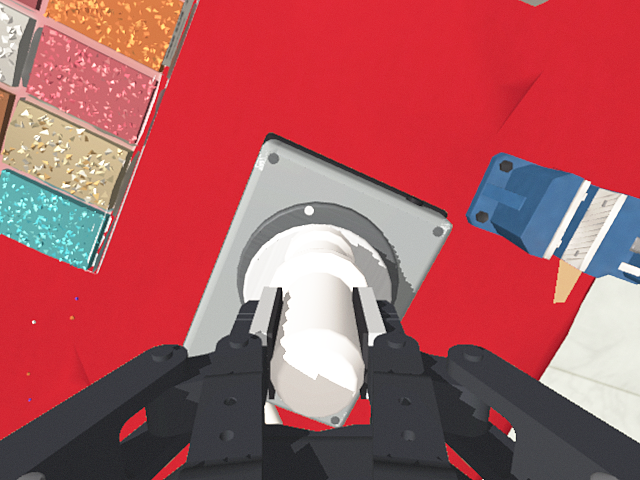

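The wrist view shows the drift above the cup's far rim at about (315,250), on the boss. The foot covers only the rim and not the knob side.

```bash
python3 -m inch '[[[10,0,1,8,0],[10,0,1,15,0],[10,0,1,18,0],[10,0,1,20,0],[10,0,1,20,0]]]'; python3 -m inch '[[[10,0,0,1,0],[10,0,0,2,0],[10,0,0,2,0]]]'
```

```text
time_s: 6.63
eef_pos: [0.5134, -0.2289, 0.1428]
tcp_rot: [0.986, 0.168, -0.0, -0.0]
force: [0.2, 0.3, -2.5]
grip_width: 0.026
finger_force: 79.5
time_s: 6.88
eef_pos: [0.5137, -0.229, 0.1414]
tcp_rot: [0.986, 0.168, 0.0, 0.0]
force: [0.3, -0.1, -2.2]
grip_width: 0.0255
finger_force: 79.5
```

```bash
python3 -m inch '[[[10,-1,0,1,0],[10,-1,0,2,0],[10,-1,0,3,0],[10,-1,0,3,0]]]'; python3 -m inch '[[[10,0,0,1,0],[10,0,0,1,0]]]';python3 -m inch '[[[10,0,0,1,0],[10,0,0,1,0]]]'
```

```text
time_s: 7.22
eef_pos: [0.5126, -0.2293, 0.138]
tcp_rot: [0.986, 0.168, -0.0, -0.0]
force: [-0.7, -0.3, -2.3]
grip_width: 0.0264
finger_force: 79.5
time_s: 7.38
eef_pos: [0.5128, -0.2294, 0.1373]
tcp_rot: [0.986, 0.168, 0.0, 0.0]
force: [0.3, -0.6, -2.8]
grip_width: 0.0259
finger_force: 79.6
time_s: 7.55
eef_pos: [0.5129, -0.2294, 0.1368]
tcp_rot: [0.986, 0.168, 0.0, 0.0]
force: [0.3, -0.1, 0.7]
grip_width: 0.0257
finger_force: 79.9
```

```bash
python3 -m inch '[[[10,0,0,1,0],[10,0,0,2,0],[10,0,0,3,0],[10,0,0,4,0],[10,0,0,4,0]]]'; python3 d.py .512 -.2296 .137; python3 -m inch '[[[10,0,0,-10,0],[10,0,0,-14,0],[10,-40,0,-14,0],[10,-74,0,-14,0],[10,-74,0,-14,0],[10,-74,0,-14,0]]]'
cat >> cup.py <<'E'
def look(n="wrist"):
    f=cam(n);s=state();c=(.4766,-.2376)
    p=s["eef_pos"];v,u=np.mgrid[0:480,0:640];q=depth_pts(f,np.c_[u.ravel(),v.ravel()])
    f["range_z"]=f["range_z"].copy();f["range_z"].reshape(-1)[np.hypot(q[:,0]-p[0],q[:,1]-p[1])<.0215]=0
    return fit(f)
if __name__=="__main__": look();look("top");look("scene")
E
python3 cup.py;python3 d.py .4417 -.2498 .137
```

```text
time_s: 7.97
eef_pos: [0.5131, -0.2294, 0.1325]
tcp_rot: [0.986, 0.168, 0.0, 0.0]
force: [0.3, -0.3, 1.5]
grip_width: 0.0253
finger_force: 80.0
tool mm [-1.1 -0.2 -4.5] pos [ 0.5131 -0.2294  0.1325] zaxis [ 9.e-04 -5.e-04 -1.e+00] yaw 0.338 F [ 0.27 -0.26  1.52] w 0.025278403808268488 t 7.9667 j6 0.71
time_s: 8.47
eef_pos: [0.4419, -0.2543, 0.1463]
tcp_rot: [0.986, 0.167, 0.0, -0.0]
force: [-0.1, -0.5, -2.1]
grip_width: 0.0262
finger_force: 79.6
n 9496 9742 sectors [   0  901 1414 1538 1600 1527 1407 1109] grad [-0.0196  0.0057] tilt 0.0204 hi az 2.86 z 0.066 rms 0.0006
n 289 386 sectors [ 0 18 49 49 45 44 47 37] grad [-0.0188  0.0173] tilt 0.0255 hi az 2.4 z 0.065 rms 0.0013
n 138 179 sectors [ 0  7 19 18 22 25 25 22] grad [-0.0188 -0.0005] tilt 0.0188 hi az -3.11 z 0.0648 rms 0.0012
tool mm [-0.6 -4.5  9.6] pos [ 0.4437 -0.2538  0.1466] zaxis [ 1.e-03 -2.e-04 -1.e+00] yaw 0.338 F [ 1.04  0.18 -3.23] w 0.026055333664660247 t 8.6167 j6 0.6
```

```bash
python3 -m inch '[[[10,0,-4,7,0],[10,0,-4,10,0],[10,0,-4,11,0],[10,0,-4,12,0],[10,0,-4,13,0],[10,0,-4,14,0],[10,0,-4,15,0],[10,0,-4,16,0],[10,0,-4,16.5,0],[10,0,-4,16.5,0]]]'; python3 -m inch '[[[10,0,0,-10,0],[10,0,0,-14,0],[10,0,0,-14,0]]]'
python3 cup.py;python3 d.py .5115 -.2253 .14
```

```text
time_s: 9.45
eef_pos: [0.4417, -0.2501, 0.1299]
tcp_rot: [0.986, 0.168, 0.0, 0.0]
force: [-0.5, 1.6, 0.1]
grip_width: 0.0258
finger_force: 79.7
time_s: 9.7
eef_pos: [0.4426, -0.2512, 0.1455]
tcp_rot: [0.986, 0.168, 0.001, 0.002]
force: [0.7, -0.2, -1.8]
grip_width: 0.0254
finger_force: 79.6
n 9230 9499 sectors [   0 1006 1401 1523 1547 1494 1354  905] grad [0.0192 0.0017] tilt 0.0192 hi az 0.09 z 0.0636 rms 0.0006
n 310 373 sectors [ 0 24 48 49 50 49 55 35] grad [ 0.0161 -0.0003] tilt 0.0161 hi az -0.02 z 0.0624 rms 0.0015
n 134 168 sectors [ 0  6 20 22 23 24 23 16] grad [0.0145 0.0074] tilt 0.0163 hi az 0.47 z 0.0625 rms 0.0011
tool mm [74.1 -0.5  3.8] pos [ 0.4417 -0.2503  0.1438] zaxis [ 3.e-04 -5.e-04 -1.e+00] yaw 0.338 F [ 0.49  0.88 -2.56] w 0.025518608662102926 t 9.85 j6 0.61
```

```bash
python3 -m inch '[[[10,38,0,0,0],[10,74,0,0,0],[10,74,0,6,0],[10,74,0,11,0],[10,74,0,12,0],[10,74,0,13,0],[10,74,0,14,0],[10,74,0,15,0],[10,74,0,16,0],[10,74,0,17,0]]]'; python3 -m inch '[[[10,0,0,0,0],[10,0,0,-10,0],[10,0,0,-14,0],[10,-40,0,-14,0],[10,-74,0,-14,0],[10,-74,0,-14,0],[10,-74,0,-14,0]]]'
python3 cup.py;python3 d.py .4417 -.2498 .14
```

```text
time_s: 10.68
eef_pos: [0.5113, -0.2256, 0.1278]
tcp_rot: [0.986, 0.168, 0.0, 0.0]
force: [-1.0, 3.2, 3.9]
grip_width: 0.026
finger_force: 80.1
time_s: 11.27
eef_pos: [0.4405, -0.2509, 0.1409]
tcp_rot: [0.986, 0.167, -0.0, 0.0]
force: [-0.3, 0.5, -2.1]
grip_width: 0.0254
finger_force: 79.6
n 9497 9736 sectors [   0 1070 1415 1553 1602 1528 1396  933] grad [-0.0124 -0.0052] tilt 0.0134 hi az -2.75 z 0.0606 rms 0.0006
n 298 370 sectors [ 0 24 50 46 44 48 51 35] grad [-0.0045 -0.0002] tilt 0.0045 hi az -3.1 z 0.0594 rms 0.0013
n 130 170 sectors [ 0  8 18 20 22 21 22 19] grad [-0.0099 -0.0033] tilt 0.0104 hi az -2.82 z 0.0593 rms 0.001
tool mm [-0.5 -0.7  1.2] pos [ 0.4424 -0.2503  0.1412] zaxis [ 1.e-03 -6.e-04 -1.e+00] yaw 0.338 F [-0.2  -0.63 -2.91] w 0.025871696855144746 t 11.4167 j6 0.61
```

```bash
python3 -m inch '[[[10,0,0,6,0],[10,0,0,11,0],[10,0,0,12,0],[10,0,0,13,0],[10,0,0,14,0],[10,0,0,15,0],[10,0,0,16,0],[10,0,0,17,0],[10,0,0,17.5,0],[10,0,0,17.5,0]]]'; python3 -m inch '[[[10,0,0,-10,0],[10,0,0,-14,0],[10,0,0,-14,0]]]'
python3 cup.py;python3 d.py .5115 -.2253 .14
```

```text
time_s: 12.25
eef_pos: [0.4417, -0.2499, 0.1233]
tcp_rot: [0.986, 0.168, 0.0, -0.0]
force: [0.1, 1.7, 0.8]
grip_width: 0.0255
finger_force: 80.1
time_s: 12.5
eef_pos: [0.4422, -0.2509, 0.1386]
tcp_rot: [0.986, 0.168, 0.001, 0.001]
force: [-0.3, -0.7, -2.6]
grip_width: 0.0255
finger_force: 79.6
n 9355 9582 sectors [   0 1033 1401 1550 1593 1502 1367  909] grad [ 0.0278 -0.0084] tilt 0.029 hi az -0.29 z 0.0572 rms 0.0006
n 310 371 sectors [ 0 21 49 43 55 54 51 37] grad [ 0.031  -0.0189] tilt 0.0363 hi az -0.55 z 0.0558 rms 0.0016
n 140 177 sectors [ 0  8 25 17 22 24 23 21] grad [ 0.0267 -0.001 ] tilt 0.0267 hi az -0.04 z 0.0557 rms 0.0011
tool mm [74.3 -0.4 -2.9] pos [ 0.4415 -0.2502  0.1371] zaxis [-2.e-04 -2.e-04 -1.e+00] yaw 0.338 F [-0.04  0.23 -2.68] w 0.025654192151397935 t 12.65 j6 0.61
```

```bash
python3 -m inch '[[[10,35,10,0,0],[10,68,18,0,0],[10,68,18,6,0],[10,68,18,11,0],[10,68,18,12,0],[10,68,18,13,0],[10,68,18,14,0],[10,68,18,15,0],[10,68,18,15.5,0],[10,68,18,15.5,0]]]'; python3 -m inch '[[[10,0,0,-10,0],[10,0,0,-14,0],[10,-34,-9,-14,0],[10,-68,-18,-14,0],[10,-68,-18,-14,0],[10,-68,-18,-14,0]]]'
python3 cup.py;python3 d.py .4417 -.2498 .14
```

```text
time_s: 13.48
eef_pos: [0.5115, -0.2445, 0.1224]
tcp_rot: [0.986, 0.168, 0.0, 0.0]
force: [0.0, 1.6, 0.9]
grip_width: 0.0258
finger_force: 79.9
time_s: 13.98
eef_pos: [0.44, -0.2502, 0.1357]
tcp_rot: [0.986, 0.167, -0.0, 0.0]
force: [0.3, 0.0, -2.3]
grip_width: 0.026
finger_force: 79.6
n 9480 9756 sectors [   0 1086 1408 1549 1599 1519 1389  930] grad [-0.0027 -0.0055] tilt 0.0061 hi az -2.02 z 0.0554 rms 0.0006
n 311 378 sectors [ 0 24 52 48 52 50 50 35] grad [-0.     -0.0028] tilt 0.0028 hi az -1.58 z 0.0541 rms 0.0015
n 117 161 sectors [ 0  6 19 17 22 18 22 13] grad [-0.0079  0.0024] tilt 0.0083 hi az 2.85 z 0.0544 rms 0.0008
tool mm [-0.5 -0.9 -3.5] pos [ 0.4425 -0.2505  0.1365] zaxis [ 0.0014 -0.0011 -1.    ] yaw 0.338 F [-0.36 -0.44 -2.25] w 0.025891304321890945 t 14.1333 j6 0.61
```

```bash
python3 -m inch '[[[10,0,0,7,0],[10,0,0,12,0],[10,0,0,13,0],[10,0,0,14,0],[10,0,0,15,0],[10,0,0,15.5,0],[10,0,0,16,0],[10,0,0,16,0]]]'; python3 -m inch '[[[10,0,0,0.5,0],[10,0,0,0.5,0]]]'; python3 -m inch '[[[10,0,0,0.5,0],[10,0,0,0.5,0]]]'
```

```text
time_s: 14.8
eef_pos: [0.442, -0.2502, 0.1207]
tcp_rot: [0.986, 0.168, 0.001, 0.0]
force: [-0.7, 0.1, 4.7]
grip_width: 0.0256
finger_force: 80.3
time_s: 14.97
eef_pos: [0.4421, -0.2502, 0.1206]
tcp_rot: [0.986, 0.168, 0.001, 0.0]
force: [-1.1, 1.7, 5.8]
grip_width: 0.0257
finger_force: 80.5
time_s: 15.13
eef_pos: [0.4421, -0.2502, 0.1205]
tcp_rot: [0.986, 0.168, 0.001, 0.001]
force: [-1.2, 2.0, 6.9]
grip_width: 0.0257
finger_force: 80.7
```

```bash
python3 -m inch '[[[10,0,0,1,0],[10,0,0,2,0],[10,0,0,3,0],[10,0,0,3,0]]]';  python3 -m inch '[[[10,0,0,-10,0],[10,0,0,-18,0],[10,37,0,-18,0],[10,74,0,-18,0],[10,74,0,-18,0]]]'; python3 d.py .5115 -.2253 .1208
```

```text
time_s: 15.47
eef_pos: [0.4424, -0.2503, 0.1203]
tcp_rot: [0.986, 0.168, 0.001, 0.001]
force: [-3.8, 4.4, 18.2]
grip_width: 0.0259
finger_force: 81.8
time_s: 15.88
eef_pos: [0.5159, -0.2235, 0.1327]
tcp_rot: [0.985, 0.17, 0.002, -0.001]
force: [-0.6, -0.1, -2.9]
grip_width: 0.0255
finger_force: 79.5
tool mm [-4.7  0.2 11.9] pos [ 0.5159 -0.2235  0.1327] zaxis [ 0.0032  0.0021 -1.    ] yaw 0.341 F [-0.62 -0.12 -2.93] w 0.025547793165729887 t 15.8833 j6 0.72
```

```bash
python3 -m inch '[[[10,0,0,6,0],[10,0,0,10,0],[10,0,0,12,0],[10,0,0,13,0],[10,0,0,14,0],[10,0,0,15,0],[10,0,0,16,0],[10,0,0,17,0],[10,0,0,18,0],[10,0,0,18,0]]]'
```

```text
time_s: 16.72
eef_pos: [0.5109, -0.2255, 0.1203]
tcp_rot: [0.986, 0.168, 0.001, 0.0]
force: [-6.8, 4.5, 15.9]
grip_width: 0.0256
finger_force: 81.5
```

```bash
python3 -m inch '[[[10,0,0,-10,0],[10,0,0,-14,0],[10,-20,20,-14,0],[10,-37,37,-14,0],[10,-37,37,-14,0],[10,-37,37,-6,0],[10,-37,37,-3,0],[10,-37,37,-2,0],[10,-37,37,-1,0],[10,-37,37,0,0]]]'; python3 -m inch '[[[10,0,0,0,0],[10,0,0,0.5,0]]]'; python3 -m inch '[[[10,0,0,-10,0],[10,0,0,-14,0],[10,0,-37,-14,0],[10,0,-74,-14,0],[10,0,-74,-14,0],[10,0,-74,-6,0],[10,0,-74,-3,0],[10,0,-74,-2,0],[10,0,-74,-1,0],[10,0,-74,0,0]]]'; python3 -m inch '[[[10,0,0,0,0],[10,0,0,0.5,0]]]'
```

```text
time_s: 17.55
eef_pos: [0.4897, -0.2738, 0.1204]
tcp_rot: [0.986, 0.168, 0.001, 0.003]
force: [-5.0, 0.1, 19.4]
grip_width: 0.0258
finger_force: 82.0
time_s: 17.72
eef_pos: [0.4897, -0.2738, 0.1204]
tcp_rot: [0.986, 0.168, 0.001, 0.003]
force: [-5.4, 0.6, 19.3]
grip_width: 0.0257
finger_force: 81.9
time_s: 18.55
eef_pos: [0.4653, -0.2019, 0.1201]
tcp_rot: [0.986, 0.168, 0.001, -0.001]
force: [-7.9, 8.8, 26.7]
grip_width: 0.0258
finger_force: 83.1
time_s: 18.72
eef_pos: [0.4653, -0.2019, 0.1201]
tcp_rot: [0.986, 0.168, 0.001, -0.001]
force: [-8.7, 9.3, 26.6]
grip_width: 0.0252
finger_force: 83.1
```

```bash
python3 -m inch '[[[10,0,0,-10,0],[10,0,0,-40,0],[10,0,0,-70,0],[10,0,0,-70,0],[10,0,0,-70,0]]]'
python3 - <<'E'
from cup import *
import pickle
look();look("scene")
t=pickle.load(open("top0.pkl","rb"));v,u=np.mgrid[0:480,0:640];p=depth_pts(t,np.c_[u.ravel(),v.ravel()]);c=t["frame"].reshape(-1,3)
for a in((.63,-.2),(.63,-.22),(.62,-.18)):
    m=np.hypot(p[:,0]-a[0],p[:,1]-a[1])<.05;print(a,m.sum(),p[m,2].max(),p[m,2].min(),c[m].mean(0).round(),c[m][:,1].max())
E
python3 d.py .63 -.2 .18
```

```text
time_s: 19.13
eef_pos: [0.4658, -0.2043, 0.1861]
tcp_rot: [0.986, 0.168, 0.002, 0.002]
force: [-0.0, -0.3, -2.4]
grip_width: 0.0255
finger_force: 80.2
n 4572 4743 sectors [505 783 830 891 935 628   0   0] grad [ 0.0014 -0.0043] tilt 0.0046 hi az -1.26 z 0.0537 rms 0.0006
n 133 164 sectors [21 20 16 21 20 15  0 20] grad [0.0043 0.0029] tilt 0.0052 hi az 0.58 z 0.0527 rms 0.0009
(0.63, -0.2) 976 0.010185088973532652 -0.004380210663016859 [164.   2.  13.] 14
(0.63, -0.22) 978 0.01290355538953003 -0.00407594866139771 [164.   2.  13.] 14
(0.62, -0.18) 975 0.010158807470408648 -0.005764814663500539 [164.   2.  13.] 13
tool mm [157.8  52.2   2.4] pos [ 0.4639 -0.203   0.1828] zaxis [-0.0025  0.0012 -1.    ] yaw 0.337 F [-0.57  1.02 -3.15] w 0.02580375926382645 t 19.2333 j6 0.71
```

The cup is flush, with tilts down at noise level and equal stop heights on all four sides. I'll stand the drift on the bare cloth at (0.63, -0.20).

```bash
python3 -m inch '[[[10,38,12,0,0],[10,76,25,0,0],[10,114,38,0,0],[10,145,48,0,0],[10,158,52,0,0],[10,158,52,0,0],[10,158,52,40,0],[10,158,52,80,0],[10,158,52,80,0]]]'; python3 d.py .63 -.2 .068
python3 - <<'E'
from h import *
f=cam("wrist");save(f,"w4.png")
E
```

```text
time_s: 19.98
eef_pos: [0.6221, -0.1967, 0.0908]
tcp_rot: [0.986, 0.168, -0.011, -0.007]
force: [-3.7, 1.2, -6.7]
grip_width: 0.0259
finger_force: 80.1
tool mm [ 6.8  6.1 22.6] pos [ 0.6221 -0.1967  0.0908] zaxis [-0.0239  0.0094 -0.9997] yaw 0.338 F [-3.68  1.21 -6.66] w 0.025868529085542734 t 19.9833 j6 0.84
```

View pics/w4.png

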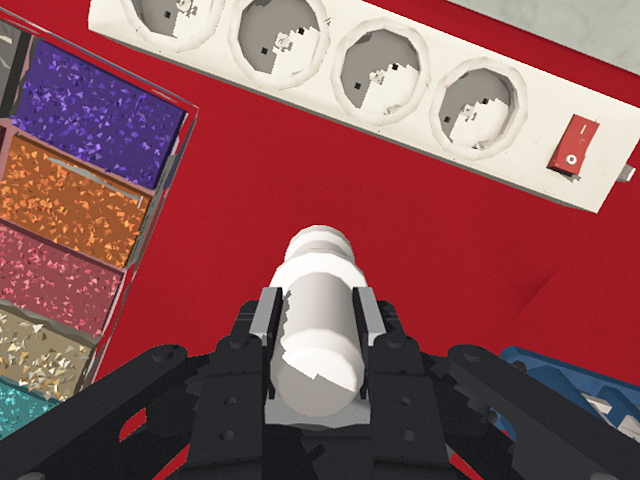

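The wrist view shows the drift, foot at (320,240), above bare red cloth. The strip, the organiser and the base are all clear of it.

```bash
python3 -m inch '[[[10,0,0,0,0],[10,0,0,0,0],[10,0,0,0,0]]]'; python3 d.py .63 -.2 .068
```

```text
time_s: 20.28
eef_pos: [0.6326, -0.2007, 0.1092]
tcp_rot: [0.986, 0.168, 0.003, 0.002]
force: [0.2, 0.4, -2.7]
grip_width: 0.0258
finger_force: 80.2
tool mm [-2.4 -1.7 41.2] pos [ 0.6326 -0.2007  0.1092] zaxis [ 0.0068 -0.003  -1.    ] yaw 0.338 F [ 0.19  0.39 -2.69] w 0.025774310540421508 t 20.2833 j6 0.84
```

```bash
python3 -m inch '[[[10,0,0,8,0],[10,0,0,15,0],[10,0,0,20,0],[10,0,0,25,0],[10,0,0,28,0],[10,0,0,30,0],[10,0,0,30,0],[10,0,0,30,0],[10,0,0,30,0]]]'; python3 d.py .63 -.2 .0673
```

```text
time_s: 21.03
eef_pos: [0.6308, -0.1997, 0.0752]
tcp_rot: [0.986, 0.168, 0.0, 0.0]
force: [0.6, 0.6, -2.1]
grip_width: 0.0258
finger_force: 80.2
tool mm [-0.9 -0.   7.9] pos [ 0.6308 -0.1997  0.0752] zaxis [ 6.e-04 -3.e-04 -1.e+00] yaw 0.338 F [ 0.56  0.63 -2.11] w 0.0258288839823371 t 21.0333 j6 0.84
```

```bash
python3 -m inch '[[[10,0,0,2,0],[10,0,0,4,0],[10,0,0,5.5,0],[10,0,0,6.5,0],[10,0,0,6.5,0],[10,0,0,6.5,0]]]'; python3 -m inch '[[[10,0,0,0.7,0],[10,0,0,0.7,0]]]';python3 -m inch '[[[10,0,0,0.7,0],[10,0,0,0.7,0]]]'
```

```text
time_s: 21.53
eef_pos: [0.6306, -0.1996, 0.0683]
tcp_rot: [0.986, 0.168, -0.0, 0.0]
force: [-0.6, -0.6, -1.6]
grip_width: 0.0257
finger_force: 80.2
time_s: 21.7
eef_pos: [0.6307, -0.1997, 0.0681]
tcp_rot: [0.986, 0.168, 0.0, 0.0]
force: [-1.1, 0.6, 0.7]
grip_width: 0.0255
finger_force: 80.5
time_s: 21.87
eef_pos: [0.6308, -0.1997, 0.0681]
tcp_rot: [0.986, 0.168, 0.0, 0.0]
force: [-2.0, 1.0, 2.7]
grip_width: 0.0261
finger_force: 80.9
```

```bash
python3 -m inch '[[[10,0,0,-1,0],[24,0,0,-1,0],[30,0,0,-1,0],[40,0,0,-1,0],[55,0,0,-1,0],[75,0,0,-1,0],[85,0,0,-1,0],[85,0,0,-1,0]]]' 20; python3 -m inch '[[[85,0,0,-10,0],[85,0,0,-30,0],[85,0,0,-65,0],[85,0,0,-105,0],[85,0,0,-145,0],[85,0,0,-185,0],[85,0,0,-185,0],[85,0,0,-185,0],[85,0,0,-185,0]]]'
python3 - <<'E'
from cup import *
f=cam("wrist");save(f,"w5.png");fit(f)
s=cam("scene");fit(s)
v,u=np.mgrid[0:480,0:640];uv=np.c_[u.ravel(),v.ravel()]
for g in(f,s):
    p=depth_pts(g,uv);c=g["frame"].reshape(-1,3).min(1)
    for lo,hi in((.005,.04),(.065,.1),(.1,.12)):
        q=p[(c>90)&(np.hypot(p[:,0]-.63,p[:,1]+.2)<.035)&(p[:,2]>lo)&(p[:,2]<hi)]
        print(lo,len(q),((q.min(0)+q.max(0))/2).round(4) if len(q) else"",q[:,2].max() if len(q) else"")
E
```

```text
time_s: 22.53
eef_pos: [0.6306, -0.1997, 0.0679]
tcp_rot: [0.986, 0.168, 0.0, 0.0]
force: [0.5, 0.3, -1.3]
grip_width: 0.0848
finger_force: 0.0
time_s: 23.28
eef_pos: [0.6305, -0.1996, 0.2535]
tcp_rot: [0.986, 0.168, 0.0, 0.0]
force: [-0.2, 0.1, -0.2]
grip_width: 0.0849
finger_force: 0.0
n 3208 3309 sectors [370 382 397 429 431 416 401 382] grad [ 0.0004 -0.0037] tilt 0.0037 hi az -1.47 z 0.0537 rms 0.0006
n 161 195 sectors [21 22 19 18 19 21 21 20] grad [ 0.0008 -0.0016] tilt 0.0019 hi az -1.09 z 0.0524 rms 0.001
0.005 114 [ 0.6361 -0.1957  0.0122] 0.01915798652481171
0.065 254 [ 0.6357 -0.2004  0.0828] 0.0997642400757841
0.1 1171 [ 0.6293 -0.2011  0.1081] 0.11607227450717511
0.005 133 [ 0.6323 -0.1954  0.0223] 0.0396165166551129
0.065 108 [ 0.6295 -0.1953  0.0828] 0.09995341036396599
0.1 58 [ 0.6278 -0.199   0.1078] 0.1155622916858493
```

View pics/w5.png

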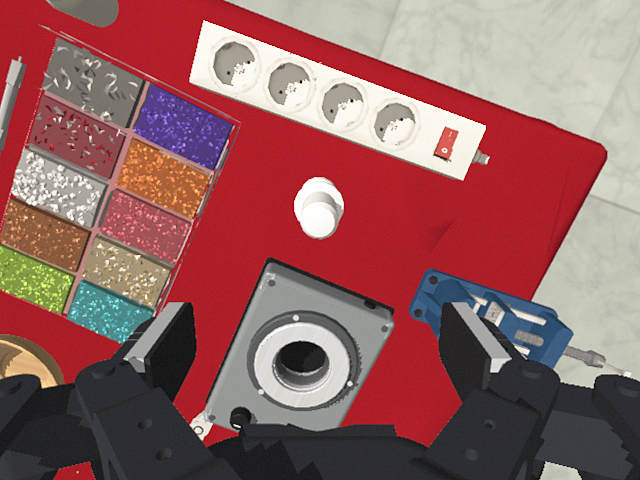

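The wrist view shows the drift upright at (320,208), clear of the base, and the cup seated at (303,365). I'll check the wrist camera's bias against the base's own top before handing in.

Run:
```python
from cup import *
f=cam("wrist");fit(f)
v,u=np.mgrid[0:480,0:640];p=depth_pts(f,np.c_[u.ravel(),v.ravel()]);c=np.array([.4766,-.2376])
r=np.hypot(*(p[:,:2]-c).T)
for n,m in(("base",(abs(p[:,2]-.04)<.004)&(r>.057)&(r<.08)),("boss",(abs(p[:,2]-.048)<.002)&(r>.048)&(r<.053)),("flange",(abs(p[:,2]-.053)<.003)&(r>.03)&(r<.0445))):
    q=p[m];x=np.linalg.lstsq(np.c_[q[:,:2]-c,np.ones(len(q))],q[:,2],rcond=None)[0];print(n,len(q),x.round(4))
```

```text
n 3247 3365 sectors [371 384 414 438 441 422 400 377] grad [ 0.0007 -0.0028] tilt 0.0029 hi az -1.34 z 0.0538 rms 0.0006
base 7309 [-0.0038 -0.0015  0.0407]
boss 1424 [-0.0038 -0.001   0.0488]
flange 3362 [-0.0002 -0.0031  0.0538]
```

```bash
python3 -c "
from cell import ticket
print(ticket.sign_off())"
```

```text
the job is handed in; nothing more can be done
None
```

The job is handed in: the cup is pressed home with its flange flush on the boss within measurement error (last measured lean about 0.004 rad), and the drift stands upright on the table about 80 mm behind the base, after about 23 s of robot time; the arm stayed clear of the glue bottle and the spools, though I did not measure them again at the end.

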